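# Sort fired lamp shades into pass and reject nests

### The job

Sort the three fired lamp shades by the clay tag on top of each: the two with a round tag go one each into the two round recesses of the pass board, and the one with a cross tag goes into the square reject tray. Keep them upright and set each one down gently, without dropping or banging it, so that it sits flat on the floor of its nest. Leave the jar, the brush and the bowl where they are.

Things in the scene. Friction and masses are not known exactly. Their poses are not given: they have to be found in the camera images.
- shade_round_1: White ceramic lamp shade on its rim: dome 110 mm across, 56 mm high; on it an upright round collar 52 mm across, from 56 to 90 mm height (grip here, from above). About 0.4 kg. Origin: centre of the underside, z up. On the collar's flat top: a ROUND clay tag, a disc 36 mm across and 3 mm thick: passed. Starts at any of three places.
- shade_round_2: White ceramic lamp shade on its rim: dome 110 mm across, 56 mm high; on it an upright round collar 52 mm across, from 56 to 90 mm height (grip here, from above). About 0.4 kg. Origin: centre of the underside, z up. On the collar's flat top: a ROUND clay tag, a disc 36 mm across and 3 mm thick: passed. Starts at any of three places.
- shade_cross: White ceramic lamp shade on its rim: dome 110 mm across, 56 mm high; on it an upright round collar 52 mm across, from 56 to 90 mm height (grip here, from above). About 0.4 kg. Origin: centre of the underside, z up. On the collar's flat top: a CROSS-shaped clay tag of the same clay, two crossed bars 46 x 9 mm, 3 mm thick: rejected. Starts at any of three places.
- pass_board: The pass nests: a fixed plain wooden board 290 mm long (its x axis) x 155 mm wide x 20 mm thick, with two round recesses along its length, 124 mm across, 12 mm deep. Origin: centre of the underside; the recess floors are 8 mm above it. It lies on the robot's left or right.
- pass_board_hole0 (a point): Centre of the mouth of one round recess, level with the board's top face (recess floor 12 mm below).
- pass_board_hole1 (a point): Centre of the mouth of the other round recess, 140 mm from the first, level with the board's top face (floor 12 mm below).
- reject_tray: The reject nest: a fixed plain wooden square tray, open at the top, 140 x 140 mm outside, 124 x 124 mm inside, 25 mm high. Origin: centre of the underside. It lies on the other side of the robot from the pass board.
- reject_tray_in (a point): Centre of the tray's inner floor (8 mm above the table), 124 mm square.
- glaze_jar: Bystander: grey lidded glaze jar, 70 mm across, 100 mm high, beyond the shades. Origin: centre of the underside.
- brush: Bystander: a brush 190 mm long lying flat beyond the shades. Origin: underside, its x axis along its length.
- bowl: Bystander: terracotta bowl, 90 mm across, 45 mm high, beyond the shades. Origin: centre of the underside.
Mind the look-alikes: they are no part of the job. Leave any brown, purple or turquoise look-alike of the shade_round_1 alone.

How it is judged:
By the outcome, as a careful person would: the job done as asked, in the order asked, and still so for the second after the job is handed in, with the robot touching nothing.
It also fails if it takes over 72 s, if anything falls off the work surface, if the arm or the gripper's body presses on something with over 40 N, if the wrist force passes 120 N, or if a joint passes its speed limit or range.

### The arm

A 6-joint arm with a two-finger parallel gripper is mounted at the origin on the work surface. World frame = base frame: x ahead of the robot, y to its left, z up, the work surface at z = 0. Lengths are in m, angles in rad, forces in N, time in s.
With the tool pointing down it reaches from about 0.25 to 0.725 m from the base axis. Payload 9.7 kg.
Tool frame: the origin (TCP) lies between the finger pads; the fingertips stand 25 mm ahead of it and the grasp point (between the pads) lies 6 mm ahead of it; z points along the fingers, y is the direction in which the jaws open and shut (so a half turn about z gives the same grasp; the last joint's range is limited). The gripper opens to 85 mm and grips with 20 to 120 N. Pads are 22 mm wide; open, the fingers measure 114 mm over their backs; the gripper's body (76 mm by 85 mm) begins 54 mm behind the grasp point. The pads swing forward as they close: fully open they stand 13 mm farther back than shut.
Start: joints at [-1.202, 0.087, 0.176, 1.66, 0, 1.571], TCP at [0.198, -0.513, 0.228] pointing down, gripper open.
Joint ranges: [-3.13, 3.13], [-0.85, 1.81], [-1.15, 1.24], [-2.2, 2.28], [-1.44, 1.52], [-3.14, 3.14]. Speed limits (rad/s): [2.22, 2.22, 2.57, 3.14, 3.14, 3.14].

### API

Orientations are given as a 3x3 rotation matrix whose columns are the frame's x, y, z axes.
In Python, from rig import status, camera, calibration, ticket, finder gives the robot as it stands.
- The arm moves only by the tool send_rows, never from a script. Its argument "rows" is one flat list of numbers, 7 for each row, row after row: the closure, from 0 (fully open) to 1 (shut), then the shift along the tool's x, y, z in m, then the turn, a rotation vector about the tool's x, y, z in rad. In form: [grip, x, y, z, rx, ry, rz, grip, x, y, z, rx, ry, rz, ...]. A call has 1 to 20 rows; each row shifts and turns the commanded pose from where the row before left it, along the tool's axes as they then stand; what a row does not reach is not made up. A row lasts 1/8 s, in which the tool goes at most 62.5 mm and 10.7 degrees, less where a joint would pass 70% of its speed; a pose out of reach is approached as far as the arm can. A call is refused whole if a number of a shift passes 0.0625 or a number of a turn 0.188, either way. A call with a gripper value outside its range is refused whole. The fingers move at their own pace and stop on an object; the grip force is fixed at half the most. Time passes only in rows, so rows that do not move let the fingers close. It gives the time, the measured TCP pose, the force and the opening at its end, in the units of the state.
- status.sense(): the state, without advancing time (a new reading comes with each control period).
- camera(name): name is "scene" or "top"; returns the picture (400x640x3 uint8, red, green, blue); there is no depth.
- calibration(name): a dict with "fx", "fy", "cx", "cy" (pixels), "rvec" (rotation vector, rad) and "tvec" (3), from world to camera coordinates, as OpenCV has them. Camera axes: x right, y down, z forward; pixel columns grow to the right and rows downward; lengths in m; the calibration is good to about 2 mm. A picture is of the moment at which its call begins. calibration takes no time and is no camera call.
- ticket.sign_off(): hands the job in, once; it reports no verdict.
Trained networks look in the newest picture that a camera, given by its name, has taken for a name from the list of things; names that differ only in an ending like _2 or _b are one class to them, and where a whole thing is asked for, a point or a joint stands for the part that bears it (a point fixed in the world has none). Each returns a list of dicts, best first, with "conf" (0 to 1); they miss things now and then, are a little off and sometimes report something else, mostly with a low value. They report only what shows in the picture. A call takes as long as a camera call. They do not tell look-alikes from the thing itself.
- finder.spot_in(target, camera): "point" ([column, row] in pixels, amid what is visible of it).
The state is a dict: "t": time; "joint_positions": joint angles; "qd": joint speeds; "joint_efforts": joint torques, N m; "tcp_pos": TCP position; "tcp_rot": TCP orientation; "ft_force": force on the tool from outside, world axes, zero at the start; "ft_torque": the same for the moment, N m; "width": opening from 0.0 (shut) to 1.0 (fully open).
Only numpy, scipy, OpenCV 4.12 (cv2) and the standard library are available. Lean on these libraries where they do the work, as an engineer would, in place of code of your own. Each camera call takes 0.05 s, during which the arm holds its last target. There are 200 camera calls.

## Working session

There is one attempt and no reset: what is moved stays moved. The work goes in short steps, Python scripts to look and compute and a tool call to move; the robot and the scene stay as the last step left them, time stands still between calls to the robot, and variables do not carry over. Pictures are saved under pics/ and viewed, about 8 in all and at most 12, crops included, and the job is handed in when it is done.

Besides the shell and the picture viewer there is one more tool, called as a command line: name --argument value ..., lists and objects as JSON in quotes. send_rows: Moves the arm, as the interface text tells. Its arguments: {"type":"object","properties":{"rows":{"type":"array"}},"required":["rows"]}

```bash
mkdir -p pics
cat > h.py <<'E'
import numpy as np,cv2
from rig import status,camera,calibration,ticket,finder
def ray(cam,uv,z):
    c=calibration(cam);R=cv2.Rodrigues(np.array(c["rvec"],float))[0];t=np.array(c["tvec"],float).ravel()
    d=R.T@np.array([(uv[0]-c["cx"])/c["fx"],(uv[1]-c["cy"])/c["fy"],1]);o=-R.T@t
    return o+d*(z-o[2])/d[2]
def proj(cam,p):
    c=calibration(cam);K=np.array([[c["fx"],0,c["cx"]],[0,c["fy"],c["cy"]],[0,0,1.]])
    return cv2.projectPoints(np.array(p,float).reshape(-1,1,3),np.array(c["rvec"],float),np.array(c["tvec"],float),K,None)[0].reshape(-1,2)
def save(cam,name):
    im=camera(cam);cv2.imwrite(f"pics/{name}.png",im[:,:,::-1]);return im
E
python3 - <<'E'
from h import *
for c in("top","scene"):
    save(c,c+"0"); k=calibration(c);R=cv2.Rodrigues(np.array(k["rvec"],float))[0];print(c,-R.T@np.array(k["tvec"]).ravel(),k["fx"])
    for n in("shade_round_1","shade_cross","pass_board","pass_board_hole0","reject_tray","reject_tray_in"):
        print(n,[(np.round(d["point"]).tolist(),round(d["conf"],2)) for d in finder.spot_in(n,c)])
s=status.sense();print(s["t"],s["tcp_pos"],s["tcp_rot"],s["width"],s["ft_force"])
E
```

```text
top [0.43334757 0.06480538 1.12639734] 382.3158190621525
shade_round_1 [([226.0, 305.0], 0.94), ([313.0, 158.0], 0.83), ([166.0, 230.0], 0.82), ([458.0, 124.0], 0.69), ([333.0, 240.0], 0.61), ([273.0, 271.0], 0.56)]
shade_cross [([384.0, 201.0], 0.62), ([456.0, 224.0], 0.5)]
pass_board [([454.0, 224.0], 0.73)]
pass_board_hole0 [([453.0, 221.0], 0.88)]
reject_tray [([227.0, 223.0], 0.82)]
reject_tray_in [([228.0, 224.0], 0.59)]
scene [1.12843589 0.69173387 0.81775245] 414.70846507278725
shade_round_1 [([170.0, 173.0], 0.88), ([459.0, 211.0], 0.81), ([404.0, 202.0], 0.77), ([472.0, 303.0], 0.67), ([337.0, 182.0], 0.62), ([284.0, 239.0], 0.56)]
shade_cross [([272.0, 178.0], 0.93), ([399.0, 264.0], 0.7)]
pass_board [([249.0, 146.0], 0.56)]
pass_board_hole0 [([251.0, 148.0], 0.58)]
reject_tray [([398.0, 261.0], 0.84), ([284.0, 241.0], 0.59)]
reject_tray_in [([399.0, 258.0], 0.91)]
0.7 [ 0.19829557 -0.5130063   0.22850216] [[ 9.32750815e-01  3.60521727e-01  3.10670283e-05]
 [ 3.60521728e-01 -9.32750815e-01 -3.26057861e-05]
 [ 1.72227016e-05  4.16134123e-05 -9.99999999e-01]] 1.0005530417501354 [-0.06357929 -0.02703601  0.31570236]
```

```bash
ls pics
```

```text
scene0.png
top0.png
```

View pics/top0.png

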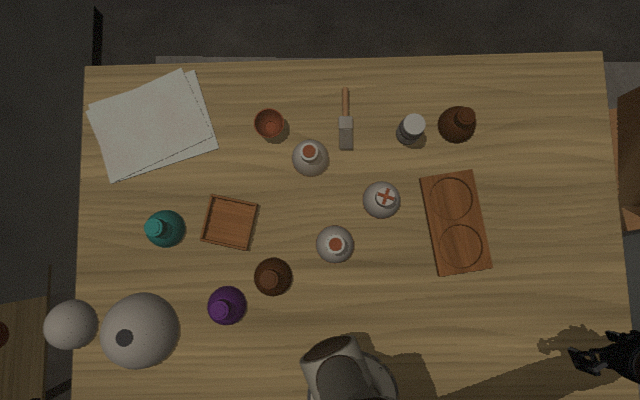

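View pics/scene0.png

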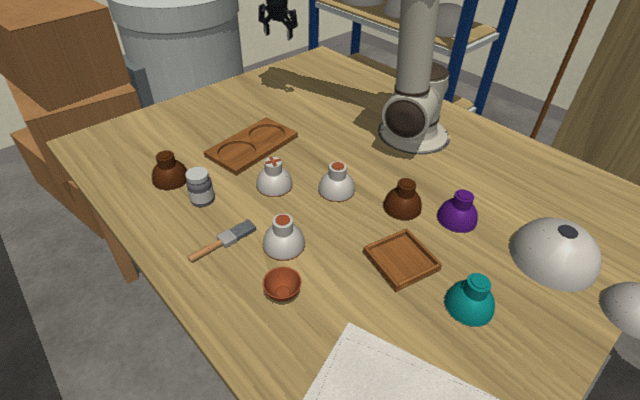

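The top picture shows three white shades with tags: round at (308,152), cross at (386,197) and round at (335,244). The brown (273,277), purple (227,305), turquoise (165,229) and brown (457,124) ones are look-alikes to leave alone. The board is on the robot's right, around (455,222), and the tray on its left at (230,222).

Run:
```python
from h import *
im=cv2.imread("pics/top0.png");hsv=cv2.cvtColor(im,cv2.COLOR_BGR2HSV).astype(int)
for n,(u,v) in dict(A=(308,152),X=(386,197),B=(335,244)).items():
    s=hsv[v-16:v+17,u-16:u+17]; m=((s[...,1]>110)&((s[...,0]<11)|(s[...,0]>172))).astype(np.uint8)
    k,l,st,c=cv2.connectedComponentsWithStats(m,connectivity=8);i=1+np.argmax(st[1:,4]);p=c[i]+[u-16,v-16]
    print(n,p,st[i],ray("top",p,.093).round(4))
for p in [(308,152),(455,222),(230,222),(560,100)]: print(p,hsv[p[1],p[0]])
for n,(u0,v0,u1,v1) in dict(board=(410,160,500,285),tray=(192,185,268,258)).items():
    s=hsv[v0:v1,u0:u1]; m=((s[...,0]<14)&(s[...,1]>90)).astype(np.uint8)
    m=cv2.morphologyEx(m,cv2.MORPH_OPEN,np.ones((3,3)));m=cv2.morphologyEx(m,cv2.MORPH_CLOSE,np.ones((5,5)))
    c=max(cv2.findContours(m,0,2)[0],key=cv2.contourArea)+[u0,v0];r=cv2.minAreaRect(c.astype(np.float32));b=cv2.boxPoints(r)
    print(n,r); z=.02 if n=="board" else .025
    w=np.array([ray("top",q,z) for q in b]);print(w.round(4),w.mean(0).round(4),np.linalg.norm(np.diff(w,axis=0),axis=1))
    cv2.polylines(im,[np.int32(b)],True,(0,255,0),1)
a=cv2.resize(im[140:290,400:510],None,fx=3.5,fy=3.5);b=cv2.resize(im[140:290,190:290],None,fx=3.5,fy=3.5)
cv2.imwrite("pics/c1.png",np.hstack([a,b]))
```

```text
A [307.58974359 150.30769231] [11  9 11 12 78] [0.687  0.1069 0.093 ]
X [385.29333333 196.10666667] [ 8  7 16 16 75] [ 0.5543 -0.1016  0.093 ]
B [334.95081967 243.87704918] [ 10  10  13  13 122] [0.4287 0.0388 0.093 ]
(308, 152) [ 11 145 109]
(455, 222) [ 13 154  93]
(230, 222) [ 15 152 106]
(560, 100) [ 19 102 107]Traceback (most recent call last):
  File "<stdin>", line 11, in <module>
ValueError: max() iterable argument is empty
```

```bash
cat > m.py <<'E'
from h import *
im=cv2.imread("pics/top0.png");hsv=cv2.cvtColor(im,cv2.COLOR_BGR2HSV).astype(int)
for n,(u,v) in dict(A=(308,152),X=(386,197),B=(335,244)).items():
    s=hsv[v-11:v+12,u-11:u+12]; m=((s[...,1]>80)&((s[...,0]<15)|(s[...,0]>172))).astype(np.uint8)
    k,l,st,c=cv2.connectedComponentsWithStats(m,connectivity=8);i=1+np.argmax(st[1:,4]);p=c[i]+[u-11,v-11]
    print(n,p,st[i],ray("top",p,.093).round(4))
    cv2.circle(im,tuple(np.int32(p.round())),0,(0,255,0),-1)
for n,(u0,v0,u1,v1) in dict(board=(410,160,500,285),tray=(192,185,268,258)).items():
    s=hsv[v0:v1,u0:u1]; m=((s[...,0]<17)&(s[...,1]>125)).astype(np.uint8)
    m=cv2.morphologyEx(m,cv2.MORPH_CLOSE,np.ones((5,5)));m=cv2.morphologyEx(m,cv2.MORPH_OPEN,np.ones((5,5)))
    c=max(cv2.findContours(m,0,2)[0],key=cv2.contourArea)+[u0,v0];r=cv2.minAreaRect(c.astype(np.float32));b=cv2.boxPoints(r)
    print(n,r); z=.02 if n=="board" else .025
    w=np.array([ray("top",q,z) for q in b]);print(w.round(4),w.mean(0).round(4),np.linalg.norm(np.diff(w,axis=0),axis=1))
    cv2.polylines(im,[np.int32(b)],True,(0,255,0),1)
a=cv2.resize(im[140:290,400:510],None,fx=3.5,fy=3.5);b=cv2.resize(im[140:290,190:290],None,fx=3.5,fy=3.5)
cv2.imwrite("pics/c1.png",np.hstack([a,b]))
E
python3 m.py
```

```text
A [308.51937984 150.82945736] [  6   4  13  13 129] [0.6855 0.1044 0.093 ]
X [385.40776699 195.98058252] [  3   2  17  17 103] [ 0.5547 -0.1019  0.093 ]
B [335.         243.91366906] [  5   5  13  13 139] [0.4286 0.0387 0.093 ]
board ((455.30767822265625, 222.53848266601562), (102.37261962890625, 55.696983337402344), 78.69007110595703)
[[ 0.6142 -0.2109  0.02  ]
 [ 0.6423 -0.3718  0.02  ]
 [ 0.3511 -0.4097  0.02  ]
 [ 0.3242 -0.2531  0.02  ]] [ 0.483  -0.3114  0.02  ] [0.16340788 0.29363816 0.15893316]
tray ((229.13526916503906, 222.14114379882812), (50.870201110839844, 48.809356689453125), 12.528807640075684)
[[0.4479 0.4276 0.025 ]
 [0.5853 0.3978 0.025 ]
 [0.5492 0.2532 0.025 ]
 [0.4129 0.2847 0.025 ]] [0.4988 0.3408 0.025 ] [0.14062655 0.14905065 0.13997201]
```

View pics/c1.png

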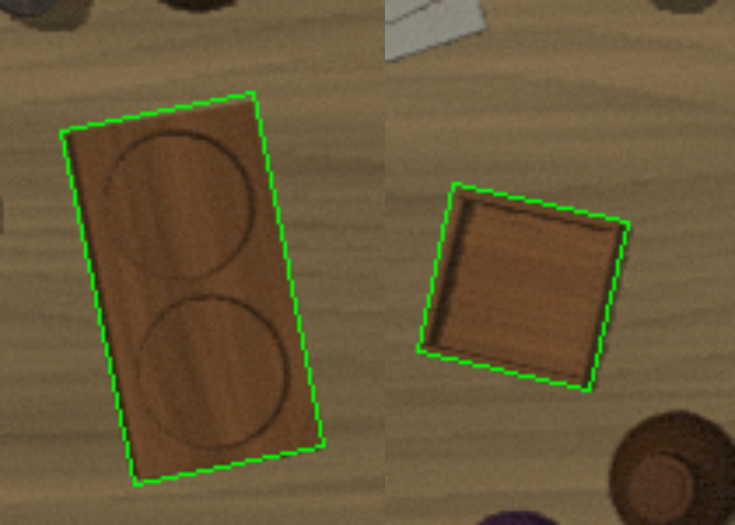

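```bash
cat > m2.py <<'E'
from h import *
h0=ray("top",(451.07,198.2),.02);h1=ray("top",(460.64,245.64),.02);print(h0.round(4),h1.round(4),np.linalg.norm(h0-h1))
d=(h0-h1)/np.linalg.norm(h0-h1);print("mid",(h0+h1)/2,"yaw",np.arctan2(d[1],d[0]))
T=np.array([.5,.345]);a=np.arctan2(.1374,-.0298)-np.pi/2
a=np.arctan2(-.0298,.1374)
def box(c,a,L,W,z):
    R=np.array([[np.cos(a),-np.sin(a)],[np.sin(a),np.cos(a)]]);q=np.array([[1,1],[1,-1],[-1,-1],[-1,1]])*[L/2,W/2]
    return np.c_[q@R.T+c,np.full(4,z)]
def circ(c,r,z): t=np.linspace(0,2*np.pi,60);return np.c_[c[0]+r*np.cos(t),c[1]+r*np.sin(t),np.full(60,z)]
M=(h0+h1)[:2]/2;b=np.arctan2(d[1],d[0])
S=[circ(p,.026,.09) for p in((.6855,.1044),(.5547,-.1019),(.4286,.0387))]+[circ(p,.055,.0) for p in((.6855,.1044),(.5547,-.1019),(.4286,.0387))]
S+=[box(T,a,.14,.14,.025),box(T,a,.124,.124,.025),box(M,b,.29,.155,.02),circ(M+.07*d[:2],.062,.02),circ(M-.07*d[:2],.062,.02)]
out=[]
for cam,(u0,v0,u1,v1) in dict(top=(190,130,500,290),scene=(190,110,450,300)).items():
    im=cv2.imread(f"pics/{cam}0.png");k=2.5;g=cv2.resize(im[v0:v1,u0:u1],None,fx=k,fy=k)
    for s in S: cv2.polylines(g,[np.int32(np.round((proj(cam,s)-[u0,v0]+.5)*k))],True,(0,255,0),1)
    cv2.imwrite(f"pics/ov_{cam}.png",g)
E
python3 m2.py
```

```text
[ 0.5518 -0.3036  0.02  ] [ 0.4145 -0.3228  0.02  ] 0.13868486733808194
mid [ 0.48313941 -0.31320609  0.02      ] yaw 0.13834900137564932
```

View pics/ov_top.png

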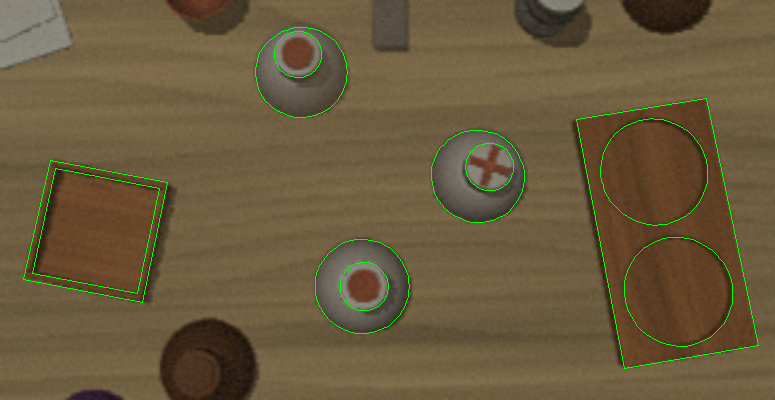

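View pics/ov_scene.png

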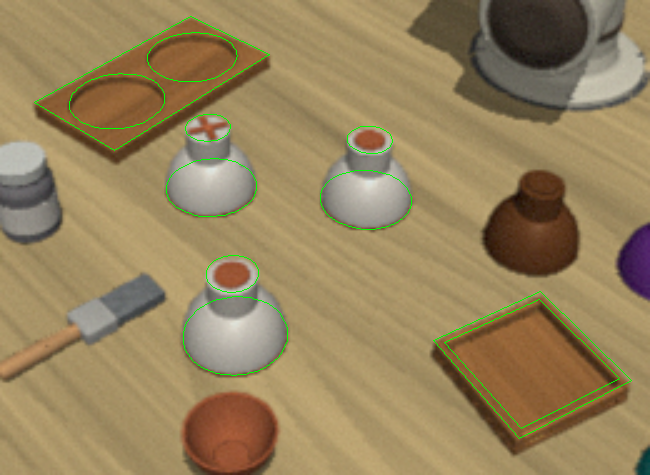

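send_rows --rows '[0,0,0,0,0,0,-0.1717,0,0,0,0,0,0,-0.1717,0,0,0,0,0,0,-0.1717,0,0,0,0,0,0,-0.1717,0,0,0,0,0,0,-0.1717,0,0,0,0,0,0,-0.1717,0,0,0,0,0,0,-0.1717]'

```text
t: 1.58
tcp_pos: [0.1983, -0.513, 0.2285]
tcp_rot: [[-0.006, 1.0, -0.0], [1.0, 0.006, 0.0], [0.0, -0.0, -1.0]]
ft_force: [-0.2, -0.3, -0.0]
width: 1.001
```

The overlays fit in both views. The enlarged crops confirm A and B carry round tags and the third a cross. Going to A first.

send_rows --rows '[0,0.0441,0.0348,0,0,0,0,0,0.0441,0.0348,0,0,0,0,0,0.0441,0.0348,0,0,0,0,0,0.0441,0.0348,0,0,0,0,0,0.0441,0.0348,0,0,0,0,0,0.0441,0.0348,0,0,0,0,0,0.0441,0.0348,0,0,0,0,0,0.0441,0.0348,0,0,0,0,0,0.0441,0.0348,0,0,0,0,0,0.0441,0.0348,0,0,0,0,0,0.0441,0.0348,0.01,0,0,0,0,0.0441,0.0348,0.01,0,0,0,0,0.0441,0.0348,0.02,0,0,0,0,0.0441,0.0348,0.02,0,0,0,0,0,0,0,0,0,0]'

```text
t: 3.45
tcp_pos: [0.6859, 0.1074, 0.1636]
tcp_rot: [[-0.003, 1.0, -0.006], [1.0, 0.003, -0.001], [-0.0, -0.006, -1.0]]
ft_force: [-0.2, -0.2, -0.8]
width: 0.999
```

send_rows --rows '[0,-0.003,0,0.02,0,0,0,0,0,0,0.02,0,0,0,0,0,0,0.02,0,0,0,0,0,0,0.01,0,0,0,0,0,0,0.007,0,0,0,0,0,0,0,0,0,0,0,0,0,0,0,0,0]'

```text
t: 4.32
tcp_pos: [0.6858, 0.1013, 0.0924]
tcp_rot: [[0.0, 1.0, 0.001], [1.0, -0.0, 0.0], [0.0, 0.001, -1.0]]
ft_force: [-1.0, -0.8, 0.6]
width: 0.997
```

send_rows --rows '[0,0.003,0,0.005,0,0,0,0,0,0,0,0,0,0,0.2,0,0,0,0,0,0,0.3,0,0,0,0,0,0,0.4,0,0,0,0,0,0,0.5,0,0,0,0,0,0,0.6,0,0,0,0,0,0,0.6,0,0,0,0,0,0,0.6,0,0,0,0,0,0,0.6,0,0,0,0,0,0]'

```text
t: 5.58
tcp_pos: [0.6855, 0.1043, 0.0865]
tcp_rot: [[0.0, 1.0, -0.0], [1.0, -0.0, 0.0], [0.0, -0.0, -1.0]]
ft_force: [-0.2, -0.0, 1.3]
width: 0.399
```

Run:
```python
from h import *
im=cv2.cvtColor(camera("scene"),cv2.COLOR_RGB2BGR);cv2.imwrite("pics/s1.png",cv2.resize(im[130:290,200:380],None,fx=4,fy=3.7))
s=status.sense();print(s["width"],s["ft_force"])
```

```text
0.3973005881889884 [-0.29777917  0.50916358  0.98344313]
```

View pics/s1.png

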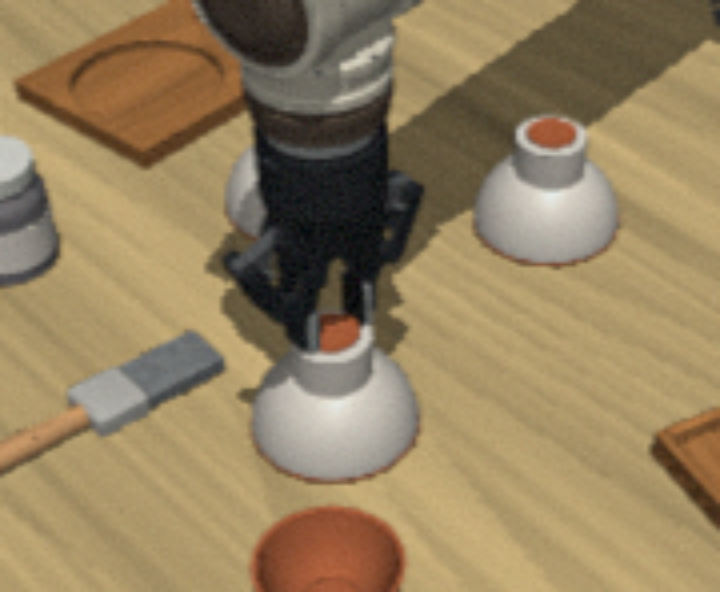

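Run:
```python
from h import *
for p in [(.6855,.1044,.09),(.7115,.1044,.09),(.7115,.1044,.065),(.6595,.1044,.09),(.6595,.1044,.065),(.7025,.1044,.1),(.6685,.1044,.1),(.6855,.1044,.14)]:
    print(p,((proj("scene",p)[0]-[200,130])*[4,3.7]).round())
```

```text
(0.6855, 0.1044, 0.09) [329. 328.]
(0.7115, 0.1044, 0.09) [296. 347.]
(0.7115, 0.1044, 0.065) [298. 373.]
(0.6595, 0.1044, 0.09) [362. 310.]
(0.6595, 0.1044, 0.065) [362. 336.]
(0.7025, 0.1044, 0.1) [307. 330.]
(0.6685, 0.1044, 0.1) [350. 306.]
(0.6855, 0.1044, 0.14) [326. 274.]
```

Run:
```python
from h import *
s=status.sense();print(s["tcp_pos"],s["joint_positions"],s["joint_efforts"])
y=np.array([.3605,-.9328,0]);c=np.array([.1983,-.513,0])
for h in(.19,.2035,.2165,.2285,.25,.28): print(h,proj("scene",[c+[0,0,h]+y*.0425,c+[0,0,h]-y*.0425]).round(1).tolist())
im=cv2.imread("pics/scene0.png");a=cv2.resize(im[0:50,240:320],None,fx=5,fy=5)
im=cv2.cvtColor(camera("scene"),cv2.COLOR_RGB2BGR);b=cv2.resize(im[190:240,250:330],None,fx=5,fy=5)
cv2.imwrite("pics/t1.png",np.vstack([a,b]))
```

```text
[0.68555086 0.10430764 0.08650238] [ 1.50996988e-01  4.26845342e-01  3.11584192e-01  1.45551333e+00
 -8.39269607e-06  1.72191413e+00] [ 1.09309803e-01 -7.32204866e+01  4.69246531e+01  1.25828345e-02
  4.30932781e-02 -2.97886596e-03]
0.19 [[268.6, 48.9], [288.4, 53.3]]
0.2035 [[268.4, 45.3], [288.3, 49.7]]
0.2165 [[268.2, 41.8], [288.2, 46.2]]
0.2285 [[268.0, 38.6], [288.1, 43.0]]
0.25 [[267.7, 32.7], [288.0, 37.0]]
0.28 [[267.2, 24.4], [287.7, 28.6]]
```

View pics/t1.png

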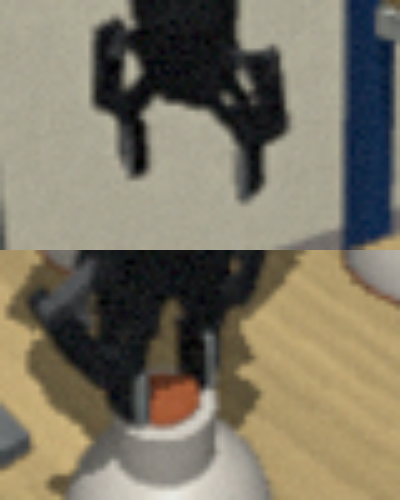

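The picture shows the closed fingers at the level of the collar's top, straddling the tag, with the shade unmoved. In the first picture the tips also lie about 25 mm higher than the description says, so the real tips are about level with the TCP. I will open and go about 29 mm lower.

send_rows --rows '[0,0,0,-0.01,0,0,0,0,0,0,0,0,0,0,0,0,0,0,0,0,0,0,0,0,0,0,0,0,0,0,0,0,0,0,0,0,0,0.01,0,0,0,0,0,0,0.01,0,0,0,0,0,0,0.01,0,0,0,0,0,0,0.009,0,0,0,0,0,0,0,0,0,0,0,0,0,0,0,0,0]'

```text
invalid input
```

send_rows --rows '[0,0,0,-0.01,0,0,0,0,0,0,0,0,0,0,0,0,0,0,0,0,0,0,0,0,0,0,0,0,0,0,0,0,0,0,0,0,0,0,0.01,0,0,0,0,0,0,0.01,0,0,0,0,0,0,0.01,0,0,0,0,0,0,0.009,0,0,0,0,0,0,0,0,0,0,0,0,0,0,0,0,0]'

```text
t: 7.05
tcp_pos: [0.6857, 0.1044, 0.0578]
tcp_rot: [[0.0, 1.0, 0.0], [1.0, -0.0, 0.0], [0.0, 0.0, -1.0]]
ft_force: [0.8, 0.5, 0.3]
width: 0.999
```

send_rows --rows '[0.2,0,0,0,0,0,0,0.3,0,0,0,0,0,0,0.4,0,0,0,0,0,0,0.5,0,0,0,0,0,0,0.6,0,0,0,0,0,0,0.7,0,0,0,0,0,0,0.7,0,0,0,0,0,0,0.7,0,0,0,0,0,0]'

```text
t: 8.05
tcp_pos: [0.686, 0.1044, 0.0584]
tcp_rot: [[0.0, 1.0, 0.002], [1.0, -0.0, 0.0], [0.0, 0.002, -1.0]]
ft_force: [1.0, 0.1, 5.4]
width: 0.592
```

send_rows --rows '[1,0,0,0,0,0,0,1,0,0,-0.005,0,0,0,1,0,0,-0.015,0,0,0,1,0,0,-0.03,0,0,0,1,0,0,-0.04,0,0,0,1,0,0,-0.03,0,0,0,1,0,0,-0.01,0,0,0,1,0,0,0,0,0,0]'

```text
t: 9.05
tcp_pos: [0.6857, 0.1044, 0.1875]
tcp_rot: [[0.0, 1.0, 0.0], [1.0, -0.0, 0.0], [0.0, 0.0, -1.0]]
ft_force: [0.4, -0.3, -4.3]
width: 0.589
```

send_rows --rows '[1,-0.017,-0.0056,0,0,0,0,1,-0.034,-0.0111,0,0,0,0,1,-0.034,-0.0111,0,0,0,0,1,-0.034,-0.0111,0,0,0,0,1,-0.034,-0.0111,0,0,0,0,1,-0.034,-0.0111,0,0,0,0,1,-0.034,-0.0111,0,0,0,0,1,-0.034,-0.0111,0,0,0,0,1,-0.034,-0.0111,0,0,0,0,1,-0.034,-0.0111,0,0,0,0,1,-0.034,-0.0111,0,0,0,0,1,-0.034,-0.0111,0,0,0,0,1,-0.017,-0.0056,0,0,0,0,1,0,0,0.03,0,0,0,1,0,0,0.03,0,0,0,1,0,0,0.02,0,0,0,1,0,0,0,0,0,0,1,0,0,0,0,0,0]'

```text
t: 11.3
tcp_pos: [0.5522, -0.3037, 0.1082]
tcp_rot: [[0.0, 1.0, 0.001], [1.0, -0.0, -0.0], [-0.0, 0.001, -1.0]]
ft_force: [-0.3, 0.5, -4.3]
width: 0.588
```

send_rows --rows '[1,0,0,0.014,0,0,0,1,0,0,0.012,0,0,0,1,0,0,0.008,0,0,0,1,0,0,0.003,0,0,0,1,0,0,0.002,0,0,0,1,0,0,0.001,0,0,0,1,0,0,0,0,0,0,1,0,0,0,0,0,0]'

```text
t: 12.3
tcp_pos: [0.5523, -0.3037, 0.0677]
tcp_rot: [[0.0, 1.0, 0.0], [1.0, -0.0, -0.0], [-0.0, 0.0, -1.0]]
ft_force: [0.4, -0.7, -4.0]
width: 0.589
```

send_rows --rows '[1,0,0,0.001,0,0,0,1,0,0,0.001,0,0,0,1,0,0,0,0,0,0]'

```text
t: 12.68
tcp_pos: [0.5523, -0.3037, 0.0664]
tcp_rot: [[0.0, 1.0, 0.001], [1.0, -0.0, -0.0], [-0.0, 0.001, -1.0]]
ft_force: [-3.9, 1.3, 4.6]
width: 0.589
```

send_rows --rows '[0.38,0,0,0,0,0,0,0.33,0,0,0,0,0,0,0.2,0,0,0,0,0,0,0,0,0,0,0,0,0,0,0,0,0,0,0,0,0,0,0,0,0,0,0,0,0,0,0,0,0,0,0,0,0,-0.02,0,0,0,0,0,0,-0.04,0,0,0,0,0,0,-0.04,0,0,0]'

```text
t: 13.92
tcp_pos: [0.552, -0.3035, 0.1664]
tcp_rot: [[0.0, 1.0, -0.0], [1.0, -0.0, 0.0], [0.0, -0.0, -1.0]]
ft_force: [0.1, -1.3, -0.1]
width: 0.996
```

send_rows --rows '[0,0.0428,-0.01545,0,0,0,0,0,0.0428,-0.01545,0,0,0,0,0,0.0428,-0.01545,0,0,0,0,0,0.0428,-0.01545,0,0,0,0,0,0.0428,-0.01545,0,0,0,0,0,0.0428,-0.01545,0,0,0,0,0,0.0428,-0.01545,0,0,0,0,0,0.0427,-0.01545,0,0,0,0,0,0,0,0,0,0,0,0,0,0,0,0,0,0]'

```text
t: 15.18
tcp_pos: [0.4288, 0.0386, 0.1657]
tcp_rot: [[-0.001, 1.0, 0.001], [1.0, 0.001, -0.0], [-0.0, 0.001, -1.0]]
ft_force: [0.1, 0.2, 0.9]
width: 0.999
```

Run:
```python
from h import *
s=camera("scene")[100:190,180:310];t=camera("top")[140:290,370:510]
cv2.imwrite("pics/p1.png",np.vstack([cv2.resize(s,(560,390)),cv2.resize(t,(560,200))])[:,:,::-1])
```

```text
(no output)
```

View pics/p1.png

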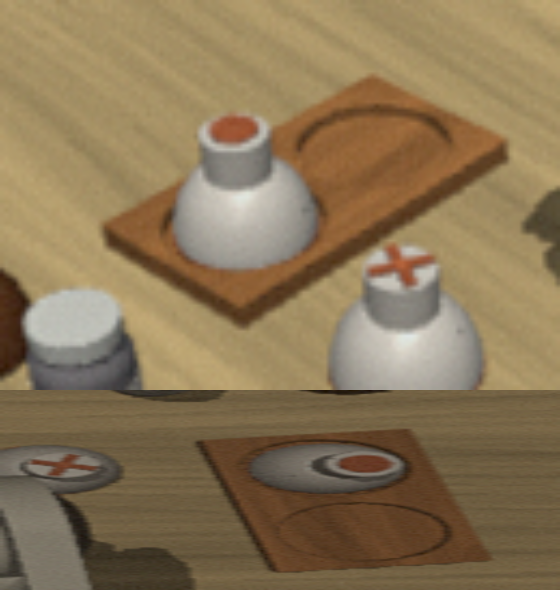

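The first round-tag shade sits in the far recess and upright. Now B.

send_rows --rows '[0,0,0,0.03,0,0,0,0,0,0,0.03,0,0,0,0,0,0,0.02,0,0,0,0,0,0,0.015,0,0,0,0,0,0,0.0085,0,0,0,0,0,0,0.004,0,0,0,0,0,0,0,0,0,0,0.1,0,0,0,0,0,0,0.2,0,0,0,0,0,0,0.3,0,0,0,0,0,0,0.4,0,0,0,0,0,0,0.5,0,0,0,0,0,0,0.6,0,0,0,0,0,0,0.7,0,0,0,0,0,0,0.7,0,0,0,0,0,0,1,0,0,0,0,0,0]'

```text
t: 17.27
tcp_pos: [0.4291, 0.0387, 0.0587]
tcp_rot: [[-0.0, 1.0, 0.001], [1.0, 0.0, 0.0], [0.0, 0.001, -1.0]]
ft_force: [0.5, 0.6, 5.2]
width: 0.59
```

send_rows --rows '[1,0,0,-0.005,0,0,0,1,0,0,-0.015,0,0,0,1,0,0,-0.03,0,0,0,1,0,0,-0.04,0,0,0,1,0,0,-0.03,0,0,0,1,0,0,-0.01,0,0,0,1,-0.0164,-0.0013,0,0,0,0,1,-0.0329,-0.0013,0,0,0,0,1,-0.0329,-0.0013,0,0,0,0,1,-0.0329,-0.0013,0,0,0,0,1,-0.0329,-0.0013,0,0,0,0,1,-0.0329,-0.0013,0,0,0,0,1,-0.0329,-0.0013,0,0,0,0,1,-0.0329,-0.0013,0,0,0,0,1,-0.0329,-0.0013,0,0,0,0,1,-0.0329,-0.0013,0,0,0,0,1,-0.0329,-0.0013,0,0,0,0,1,-0.0164,-0.0013,0,0,0,0,1,0,0,0,0,0,0,1,0,0,0,0,0,0]'

```text
t: 19.77
tcp_pos: [0.4129, -0.3223, 0.1877]
tcp_rot: [[-0.0, 1.0, -0.0], [1.0, 0.0, 0.001], [0.001, -0.0, -1.0]]
ft_force: [0.7, 0.8, -4.7]
width: 0.589
```

Down 0.120 to 0.0677 (correcting x by +1 mm), then millimetre steps.

send_rows --rows '[1,0,0.001,0.03,0,0,0,1,0,0,0.03,0,0,0,1,0,0,0.02,0,0,0,1,0,0,0.015,0,0,0,1,0,0,0.012,0,0,0,1,0,0,0.006,0,0,0,1,0,0,0.003,0,0,0,1,0,0,0.002,0,0,0,1,0,0,0.001,0,0,0,1,0,0,0,0,0,0,1,0,0,0.001,0,0,0,1,0,0,0,0,0,0]'

```text
t: 21.28
tcp_pos: [0.414, -0.3231, 0.068]
tcp_rot: [[0.0, 1.0, -0.0], [1.0, -0.0, 0.0], [0.0, -0.0, -1.0]]
ft_force: [0.7, -0.0, -5.2]
width: 0.584
```

send_rows --rows '[1,0,0,0.001,0,0,0,1,0,0,0.001,0,0,0,1,0,0,0,0,0,0]'

```text
t: 21.65
tcp_pos: [0.4141, -0.3232, 0.0668]
tcp_rot: [[0.0, 1.0, 0.001], [1.0, -0.0, -0.0], [-0.0, 0.001, -1.0]]
ft_force: [-1.8, 2.4, 4.8]
width: 0.587
```

send_rows --rows '[0.38,0,0,0,0,0,0,0.33,0,0,0,0,0,0,0.2,0,0,0,0,0,0,0,0,0,0,0,0,0,0,0,0,0,0,0,0,0,0,0,0,0,0,0,0,0,0,0,0,0,0,0,0,0,-0.02,0,0,0,0,0,0,-0.04,0,0,0,0,0,0,-0.04,0,0,0,0,0.03685,0.02345,0,0,0,0,0,0.03685,0.02345,0,0,0,0,0,0.03685,0.02345,0,0,0,0,0,0.03685,0.02345,0,0,0,0,0,0.03685,0.02345,0,0,0,0,0,0.03685,0.02345,0,0,0,0,0,0,0,0,0,0,0,0,0,0,0,0,0,0]'

```text
t: 23.9
tcp_pos: [0.5545, -0.1022, 0.1659]
tcp_rot: [[-0.0, 1.0, -0.0], [1.0, 0.0, -0.0], [-0.0, -0.0, -1.0]]
ft_force: [-0.4, 0.1, 0.5]
width: 1.0
```

send_rows --rows '[0,0,0,0.03,0,0,0,0,0,0,0.03,0,0,0,0,0,0,0.02,0,0,0,0,0,0,0.015,0,0,0,0,0,0,0.0085,0,0,0,0,0,0,0.004,0,0,0,0,0,0,0,0,0,0,0.1,0,0,0,0,0,0,0.2,0,0,0,0,0,0,0.3,0,0,0,0,0,0,0.4,0,0,0,0,0,0,0.5,0,0,0,0,0,0,0.6,0,0,0,0,0,0,0.7,0,0,0,0,0,0,0.7,0,0,0,0,0,0,1,0,0,0,0,0,0]'

```text
t: 25.9
tcp_pos: [0.5551, -0.102, 0.0592]
tcp_rot: [[0.0, 1.0, 0.001], [1.0, -0.0, -0.0], [-0.0, 0.001, -1.0]]
ft_force: [0.2, 0.2, 5.8]
width: 0.591
```

send_rows --rows '[1,0,0,-0.005,0,0,0,1,0,0,-0.015,0,0,0,1,0,0,-0.03,0,0,0,1,0,0,-0.04,0,0,0,1,0,0,-0.03,0,0,0,1,0,0,-0.01,0,0,0,1,0.0172,-0.0039,0,0,0,0,1,0.0344,-0.0039,0,0,0,0,1,0.0344,-0.0039,0,0,0,0,1,0.0344,-0.0039,0,0,0,0,1,0.0344,-0.0039,0,0,0,0,1,0.0344,-0.0039,0,0,0,0,1,0.0344,-0.0039,0,0,0,0,1,0.0344,-0.0039,0,0,0,0,1,0.0344,-0.0039,0,0,0,0,1,0.0344,-0.0039,0,0,0,0,1,0.0344,-0.0039,0,0,0,0,1,0.0344,-0.0039,0,0,0,0,1,0.0344,-0.0039,0,0,0,0,1,0.0172,-0.0039,0,0,0,0]'

```text
t: 28.4
tcp_pos: [0.4986, 0.3468, 0.1866]
tcp_rot: [[-0.002, 1.0, -0.002], [1.0, 0.002, -0.001], [-0.001, -0.002, -1.0]]
ft_force: [-0.4, 0.1, -3.9]
width: 0.592
```

send_rows --rows '[1,0,0,0.03,0,0,0,1,0,0,0.03,0,0,0,1,0,0,0.015,0,0,0,1,0,0,0.01,0,0,0,1,0,0,0,0,0,0,1,0,0,0,0,0,0]'

```text
t: 29.15
tcp_pos: [0.5006, 0.3454, 0.1046]
tcp_rot: [[0.0, 1.0, 0.001], [1.0, -0.0, 0.001], [0.001, 0.001, -1.0]]
ft_force: [0.1, 0.3, -2.1]
width: 0.588
```

Run:
```python
from h import *
s=camera("scene")[180:310,340:470]
cv2.imwrite("pics/p2.png",cv2.resize(s,(560,560))[:,:,::-1])
```

```text
(no output)
```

View pics/p2.png

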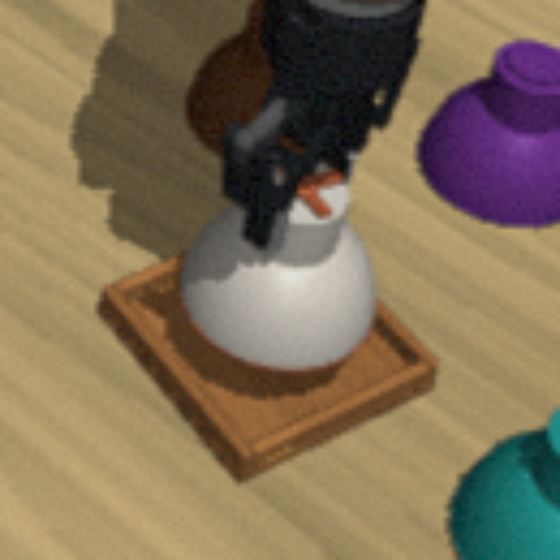

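The cross shade hangs level over the tray's middle, so I lower it.

send_rows --rows '[1,0,0,0.012,0,0,0,1,0,0,0.01,0,0,0,1,0,0,0.007,0,0,0,1,0,0,0.003,0,0,0,1,0,0,0.002,0,0,0,1,0,0,0.001,0,0,0,1,0,0,0.001,0,0,0,1,0,0,0,0,0,0]'

```text
t: 30.2
tcp_pos: [0.5002, 0.3452, 0.0676]
tcp_rot: [[0.0, 1.0, 0.0], [1.0, -0.0, 0.0], [0.0, 0.0, -1.0]]
ft_force: [-0.2, -0.3, -3.6]
width: 0.592
```

send_rows --rows '[1,0,0,0.001,0,0,0,1,0,0,0.0005,0,0,0,1,0,0,0,0,0,0]'

```text
t: 30.58
tcp_pos: [0.5003, 0.3453, 0.0672]
tcp_rot: [[0.0, 1.0, 0.001], [1.0, -0.0, 0.001], [0.001, 0.001, -1.0]]
ft_force: [-2.6, -1.9, 6.4]
width: 0.59
```

Contact. Release, rise, then move back between the nests, clear of everything.

send_rows --rows '[0.38,0,0,0,0,0,0,0.33,0,0,0,0,0,0,0.2,0,0,0,0,0,0,0,0,0,0,0,0,0,0,0,0,0,0,0,0,0,0,0,0,0,0,0,0,0,0,0,0,0,0,0,0,0,-0.02,0,0,0,0,0,0,-0.04,0,0,0,0,0,0,-0.04,0,0,0,0,0,0,-0.04,0,0,0,0,-0.045,-0.015,0,0,0,0,0,-0.045,-0.015,0,0,0,0,0,-0.045,-0.015,0,0,0,0,0,-0.045,-0.015,0,0,0,0,0,-0.045,-0.015,0,0,0,0,0,-0.045,-0.015,0,0,0,0,0,-0.045,-0.015,0,0,0,0,0,0,0,0,0,0,0,0,0,0,0,0,0,0]'

```text
t: 33.08
tcp_pos: [0.3953, 0.0303, 0.2061]
tcp_rot: [[0.001, 1.0, 0.001], [1.0, -0.001, 0.0], [0.0, 0.001, -1.0]]
ft_force: [0.2, -0.2, -0.6]
width: 1.0
```

Run:
```python
from h import *
s=camera("scene");t=camera("top")
cv2.imwrite("pics/end.png",np.vstack([cv2.resize(s[100:310,140:500],None,fx=1.6,fy=1.6),cv2.resize(t[80:320,180:510],(576,260))])[:590,:,::-1])
```

```text
(no output)
```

View pics/end.png

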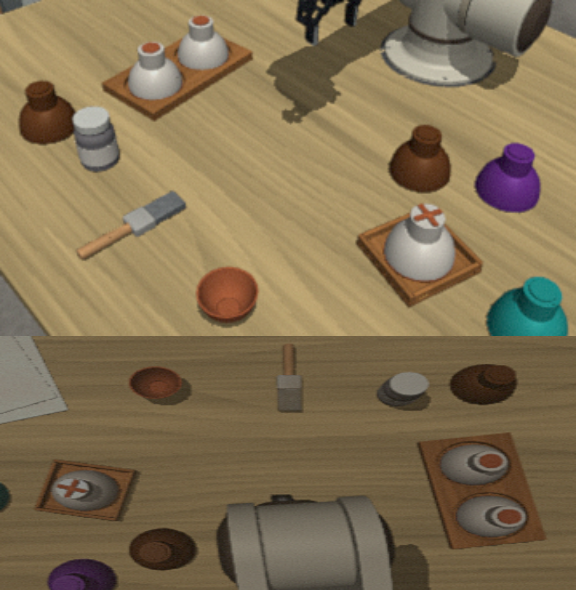

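Both round-tag shades sit upright in the recesses and the cross-tag shade in the tray. The bystanders have not moved and the arm is clear.

```bash
python3 -c "
from rig import ticket; print(ticket.sign_off())"
```

```text
the job is handed in; nothing more can be done
None
```

The job is handed in: both round-tag shades are in the pass board's two recesses and the cross-tag shade is in the reject tray. It took about 33 s on the robot's clock.

**Last checks:** the final pictures from both cameras show all three shades upright in their nests. The jar, brush, bowl and look-alikes are where they started, and the gripper is open and clear. Each shade was lowered in millimetre steps until a light contact (about 5–6 N upward at the wrist) and then released.

**What disagreed:** the first grasp closed over the collar top without gripping it or moving the shade. The pictures put the fingertips about 25 mm higher than the robot description says. I went about 29 mm lower and used that height for all three grasps. Each close pushed up with about 5 N, probably from the pads swinging forward as they closed.

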